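Load a tablet cassette into the ramp reader

ROBOT

A 7-joint arm with a two-finger parallel gripper is mounted at the origin on the work surface. World frame = base frame: x ahead of the robot, y to its left, z up, the work surface at z = 0. Lengths are in mm, angles in rad, forces in N, time in s.
With the tool pointing down it reaches from about 400 to 900 mm from the base axis. Payload 5.5 kg.
Tool frame: the origin (TCP) lies where the fingers leave the gripper's body, on its centre line; the fingertips stand 73 mm ahead of it and the grasp point (between the pads) lies 54 mm ahead of it; z points along the fingers, x is the direction in which the jaws open and shut, and the axes are right-handed (so a half turn about z gives the same grasp; the last joint's range is limited). The gripper opens to 85 mm and grips with 20 to 120 N. Pads are 22 mm wide; open, the fingers measure 114 mm over their backs; the gripper's body (76 mm by 85 mm) begins 54 mm behind the grasp point. The pads swing forward as they close: fully open they stand 13 mm farther back than shut.
Start: joints at [1.612, 0.501, -0.427, 1.55, 0.221, 1.138, -0.21], TCP at [143.022, -634.069, 303.91] pointing down, gripper open.
Joint ranges: [-2.88, 2.88], [-0.31, 2.03], [-1.54, 1.56], [0.2, 2.42], [-1.41, 4.55], [0.19, 2.02], [-2.57, 2.57]. Speed limits (rad/s): [2.57, 2.57, 3.14, 3.14, 3.14, 3.14, 3.14].

INTERFACE

Orientations are given as a unit quaternion [x, y, z, w].
In Python, from rig import bot, vision, ticket gives the robot as it stands.
- The arm moves only by the tool drive_tool, never from a script. Its argument "plan" is a list of rows, each a list of 4 numbers: the shift along the tool's x, y, z in cm, then the turn about the tool's z in degrees. A call has 1 to 20 rows; each row shifts and turns the commanded pose from where the row before left it, along the tool's axes as they then stand; what a row does not reach is not made up. A row lasts 1/12 s, in which the tool goes at most 41.7 mm and 7.16 degrees, less where a joint would pass 70% of its speed; a pose out of reach is approached as far as the arm can. A call is refused whole if a number of a shift passes 4.17 or a number of a turn 7.16, either way. A call with a gripper value outside its range is refused whole. "fingers" is the opening, from 0 (shut) to 1 (fully open), set as the call begins (left out, the last holds). The fingers move at their own pace and stop on an object; "newtons" is the grip in N (left out, the last holds). Time passes only in rows, so rows that do not move let the fingers close. It gives the time, the measured TCP pose, the force and the opening at its end, in the units of the state.
- bot.observe(): the state, without advancing time (a new reading comes with each control period).
- vision.grab_frame(name): name is "scene" or "top" or "wrist"; returns the picture (480x640x3 uint8, red, green, blue); there is no depth.
- vision.calibration(name): a dict with "fx", "fy", "cx", "cy" (pixels), "pose" (4x4, takes a point from camera to world coordinates); the wrist camera has in their place "tool_from_camera" (4x4, takes a point from camera to tool coordinates, whose origin is the TCP and whose axes are the tool frame's). Camera axes: x right, y down, z forward; pixel columns grow to the right and rows downward; lengths in mm; the calibration is good to about 2 mm. The wrist camera is an equidistant fisheye: a pixel r from the principal point sees the ray r / f radians off the axis. A picture is of the moment at which its call begins: read the wrist's pose just before it. calibration takes no time and is no camera call.
- ticket.hand_in(): hands the job in, once; it reports no verdict.
The state is a dict: "t": time; "joint_pos": joint angles; "joint_velocities": joint speeds; "joint_torque": joint torques, N m; "eef_pos": TCP position; "ee_rot": TCP orientation; "contact_force": force on the tool from outside, world axes, zero at the start; "torque": the same for the moment, N m; "grip_width": finger opening in mm.
Only numpy, scipy, OpenCV 4.12 (cv2) and the standard library are available. Lean on these libraries where they do the work, as an engineer would, in place of code of your own. Each camera call takes 0.05 s, during which the arm holds its last target.

TASK

Set the tablet cassette flat on the open lower part of the reader dock's ramp, then push it up between the rails and under the bridge until it meets the buffer pad of the top stop, and hold it pressed there, firmly but gently, for about half a second. Do not ram it or drop the cassette. Then let go and leave it resting squarely against the pad. Leave the other things on the counter alone.

Things in the scene. Friction and masses are not known exactly. Their poses are not given: they have to be found in the camera images.
- cassette_center (a point): Grey tablet cassette, white panel on top: closed box 100 mm long (its x), 56 wide (y), 36 high (z), 0.2 to 0.45 kg, both ends alike (either may go first). The point is its centre, 18 mm above its underside. Starts flat on the counter beside the dock; grasp it across its width. Pushing it up the ramp takes 1 to 5 N (smooth plastic); let go, friction holds it on the ramp.
- dock: Fixed aluminium reader dock. Origin under its centre at counter height; x points up the ramp (level), y across, z up. Ramp: flat plate 270 x 120 mm tilted 8 degrees, rising to +x, surface 28 mm above the counter over the origin (28 mm + 0.1405 x). u below = distance along the slope from there; foot at u = -135, top at +135 mm. The part below u = -25 mm is open, no rails.
- lane_mouth (a point): Point on the ramp surface in mid-lane at u = 10 mm, where the straight lane begins: two aluminium rails, 14 mm tall, 62 mm apart, run from here up the ramp. Below it they flare out to 91 mm apart at u = -20 mm. Axes as the dock's.
- bridge (a point): Middle of the underside of the grey plastic bridge over the lane, at u = 62 mm. It spans u = 45 to 79 mm and the whole lane; underside 48 mm and top 62 mm above the ramp: the cassette passes beneath but cannot be lowered in from above. Axes as the dock's.
- stop: Top stop: steel block 52 mm wide across the lane, face at u = 118 mm; origin on that face, mid-lane, 18 mm above the ramp; x up the slope, z square to the ramp. Its black buffer pad gives 3 mm on a very light spring (0.3 N), then is hard, 4 to 36 mm out from the face: clamped, differently each run, not in the poses; find it by feel. Home = cassette end hard on the pad. 6 to 10 N above the sliding push seats it; over 15 N rams it.
- stamp: black rubber stamp standing upright, 42 mm wide, 66 mm tall; origin under its centre. A bystander.
- pill_bottle: small closed white pill jar, 42 mm wide, 70 mm tall; origin under its centre. A bystander.
- ink_pad: round grey ink pad, 72 mm wide, 16 mm tall; origin under its centre. A bystander.
- calculator: grey pocket calculator lying flat, 100 x 75 x 20 mm; origin under its centre. A bystander.

How it is judged (in metres and radians):
On the way, in this order (a step that is already met when the one before it is completed fails the run):
1. the cassette stands flat on the lower part of the ramp, roughly in line with the lane, its centre over 110 mm short of the stop's face (contact force between cassette and dock above 0.3 N and distance between cassette_center and stop above 0.11 m and x of cassette_center in the frame of dock above -0.13 m and y of cassette_center in the frame of dock between -0.025 and 0.025 m and angle between the z axis of cassette_center and the z axis of stop, either way round below 0.1 rad and angle between the x axis of cassette_center and the x axis of stop, either way round below 0.4 rad), for 0.2 s.
2. the cassette is pressed against the top stop's buffer with at least 3 N for 0.3 s (contact force between cassette and stop above 3 N and distance between cassette_center and stop below 0.0895 m), for 0.3 s.
At the end, for the whole second after the job is handed in: The cassette lies flat on the ramp in the lane, touching the stop's buffer pad (contact over 0.03 N, which the sprung pad keeps up within about 3 mm of home; its centre under 89.5 mm from the stop block's face), square to it within 0.08 rad, at rest and let go (distance between cassette_center and stop below 0.0895 m and angle between the x axis of cassette_center and the x axis of stop, either way round below 0.08 rad and angle between the z axis of cassette_center and the z axis of stop, either way round below 0.06 rad and contact force between cassette and stop above 0.03 N and contact force between cassette and dock above 0.3 N and linear speed of cassette below 0.01 m/s).
It fails at once if the cassette is rammed against the stop or its buffer with more than 15 N (contact force between cassette and stop above 15 N).
It fails at once if the cassette is dropped or slammed on the counter or the dock (over 60 N) (contact force between cassette and table above 60 N or contact force between cassette and dock above 60 N).
It fails at once if the cassette is tipped over (more than 45 degrees) (angle between cassette_center's own z axis and vertical above 0.79 rad).
It fails at once if one of the other things on the counter is disturbed (moved over 15 mm) (distance of any of stamp, pill_bottle, ink_pad, calculator from where it was at the start of the episode above 0.015 m).
It also fails if it takes over 72 s, if anything falls off the work surface, if the arm or the gripper's body presses on something with over 40 N, if the wrist force passes 120 N, or if a joint passes its speed limit or range.

## Working session

There is one attempt and no reset: what is moved stays moved. The work goes in short steps, Python scripts to look and compute and a tool call to move; the robot and the scene stay as the last step left them, time stands still between calls to the robot, and variables do not carry over. Pictures are saved under pics/ and viewed, and the job is handed in when it is done.

Besides the shell and the picture viewer there is one more tool, called after "Call:" as name([rows], argument=value, ...), one row to a line, values as JSON. drive_tool: Moves the arm, as the interface text tells. Its arguments: {"type":"object","properties":{"plan":{"type":"array","items":{"type":"array","items":{"type":"number"}}},"fingers":{"type":"number"},"newtons":{"type":"number"}},"required":["plan"]}

```bash
ls; mkdir -p pics; python3 - <<'E'
from rig import bot, vision, ticket
import cv2, numpy as np
np.set_printoptions(suppress=True,precision=4)
print(bot.observe())
for n in ["scene","top","wrist"]:
    im=vision.grab_frame(n); cv2.imwrite(f"pics/{n}0.png",im[:,:,::-1])
    print(n,vision.calibration(n))
E
```

```text
pics
{'t': 0.0, 'joint_pos': array([ 1.6122,  0.5018, -0.4268,  1.5514,  0.2208,  1.1383, -0.2103]), 'joint_velocities': array([-0.0015,  0.0012,  0.0004,  0.0008, -0.0006, -0.0005, -0.0005]), 'joint_torque': array([ -0.0001, -56.9507,  -5.8164, -28.0937,   0.0106,   0.012 ,
        -0.    ]), 'eef_pos': array([ 142.83  , -633.5572,  302.8685]), 'ee_rot': array([ 0.781 , -0.6245, -0.0007, -0.0006]), 'contact_force': array([-0.0803, -0.1002,  0.3505]), 'torque': array([0.0714, 0.0408, 0.0072]), 'grip_width': 85.28156540070445}
scene {'fx': 448.5379205086445, 'fy': 448.5379205086445, 'cx': 317.39498755786616, 'cy': 236.90469850170803, 'pose': array([[  -0.2262,    0.7007,   -0.6766, 1282.9483],
       [   0.974 ,    0.1515,   -0.1686,  149.7285],
       [  -0.0156,   -0.6971,   -0.7168,  762.7125],
       [   0.    ,    0.    ,    0.    ,    1.    ]])}
top {'fx': 438.8520793703255, 'fy': 438.8520793703255, 'cx': 311.3110719669895, 'cy': 237.9786411125213, 'pose': array([[   0.0091,   -0.9961,    0.0882,  521.4985],
       [  -1.    ,   -0.0088,    0.0041,   -7.9349],
       [  -0.0033,   -0.0883,   -0.9961, 1124.9146],
       [   0.    ,    0.    ,    0.    ,    1.    ]])}
wrist {'fx': 371.64829954431775, 'fy': 371.64829954431775, 'cx': 327.6254128416486, 'cy': 239.13103981476155, 'tool_from_camera': array([[  1.    ,  -0.    ,  -0.0004,  -0.0308],
       [  0.0002,   0.9547,   0.2975, -76.4051],
       [  0.0004,  -0.2975,   0.9547, -69.4223],
       [  0.    ,   0.    ,   0.    ,   1.    ]])}
```

View pics/top0.png

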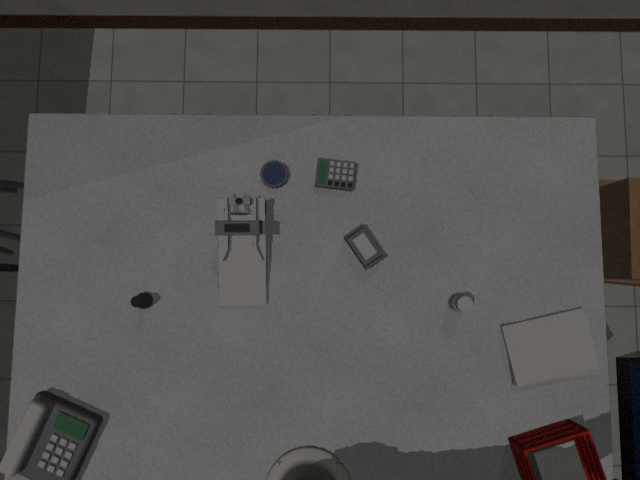

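View pics/scene0.png

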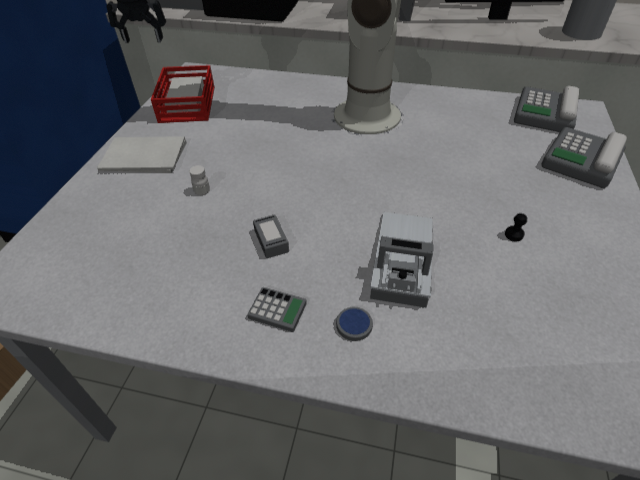

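View pics/wrist0.png

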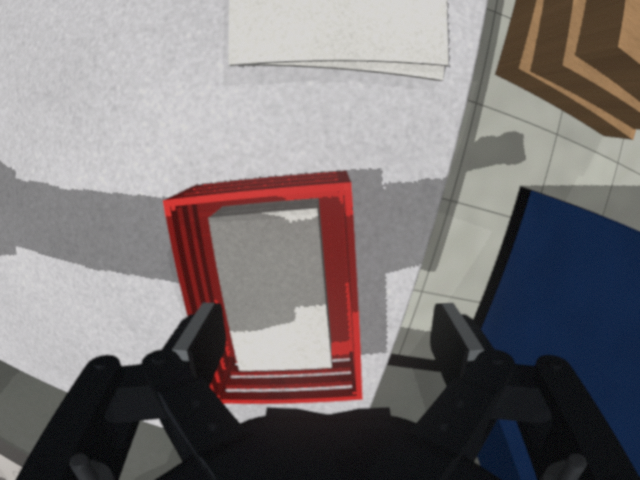

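The top view shows the dock around (242,250) with its foot at row 305 (uphill is image up, about world +x). The cassette is at (365,247), and the ink pad, calculator, stamp and bottle are clear of both. I'll zoom in for measuring.

```bash
python3 - <<'E'
import cv2
im=cv2.imread("pics/top0.png")
c=im[180:320,200:400]; c=cv2.convertScaleAbs(c,alpha=1.6)
cv2.imwrite("pics/top0z.png",cv2.resize(c,None,fx=4,fy=4,interpolation=cv2.INTER_CUBIC))
im=cv2.imread("pics/scene0.png")
c=im[190:320,240:440]
cv2.imwrite("pics/scene0z.png",cv2.resize(c,None,fx=4,fy=4,interpolation=cv2.INTER_CUBIC))
E
```

```text
(no output)
```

View pics/top0z.png

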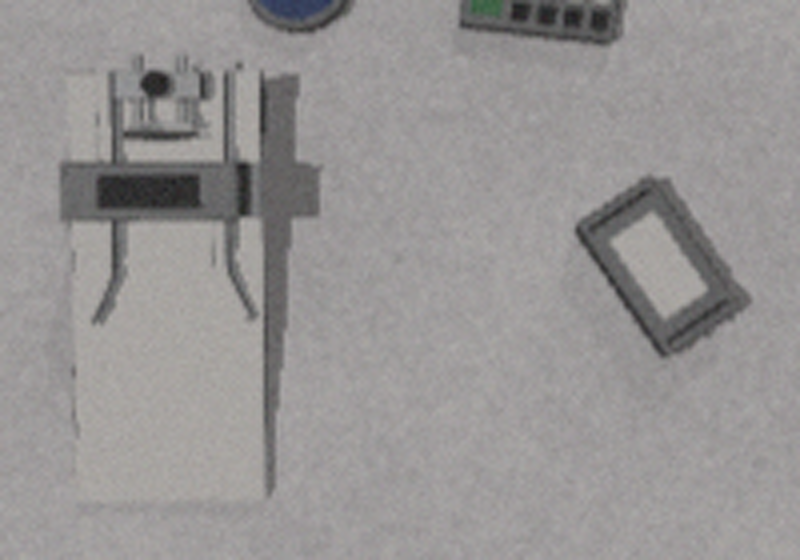

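View pics/scene0z.png

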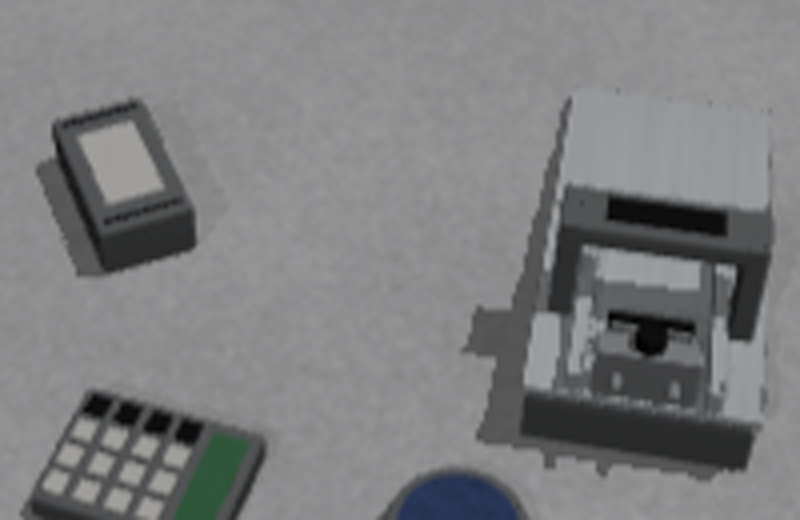

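```bash
cat > h.py <<'E'
import cv2, numpy as np
from rig import bot, vision, ticket
from scipy.spatial.transform import Rotation as R
np.set_printoptions(suppress=True,precision=3)
def ray(n,u,v,st=None):
    c=vision.calibration(n)
    x=(u-c["cx"])/c["fx"]; y=(v-c["cy"])/c["fy"]
    if n=="wrist":
        r=np.hypot(x,y); d=np.array([np.sin(r)*x/r,np.sin(r)*y/r,np.cos(r)])
        T=np.eye(4); T[:3,:3]=R.from_quat(st["ee_rot"]).as_matrix(); T[:3,3]=st["eef_pos"]
        P=T@c["tool_from_camera"]
    else:
        d=np.array([x,y,1]); P=c["pose"]
    return P[:3,3],P[:3,:3]@d
def onz(n,u,v,z,st=None):
    o,d=ray(n,u,v,st); return o+d*(z-o[2])/d[2]
def grab(n,name):
    st=bot.observe(); im=vision.grab_frame(n)[:,:,::-1].copy(); cv2.imwrite(f"pics/{name}.png",im); return st,im
def onramp(n,u,v,D,h=0,st=None):
    # D=(x,y,yaw) of the dock; h height square to ramp
    o,d=ray(n,u,v,st); s=np.radians(8); c,sn=np.cos(D[2]),np.sin(D[2])
    nrm=np.array([-np.sin(s)*c,-np.sin(s)*sn,np.cos(s)])
    p0=np.array([D[0],D[1],28])+nrm*h
    p=o+d*((p0-o)@nrm)/(d@nrm)
    q=p-np.array([D[0],D[1],28]); return p,np.array([q@[c*np.cos(s),sn*np.cos(s),np.sin(s)],q@[-sn,c,0]])
E
python3 - <<'E'
from h import *
im=cv2.imread("pics/top0.png"); 
for n,(r0,r1,c0,c1) in {"top":(220,275,340,392),"scene":(212,262,250,292)}.items():
    im=cv2.imread(f"pics/{n}0.png")[r0:r1,c0:c1]; g=cv2.cvtColor(im,cv2.COLOR_BGR2GRAY)
    print(n,g.max(),np.median(g))
    # panel = bright, inside dark frame
    for th in (115,125,135,150,160):
        m=(g>th).astype('uint8'); k,l,s,ce=cv2.connectedComponentsWithStats(m,connectivity=4)
        lab=[i for i in range(1,k) if s[i,4]>60 and s[i,0]>0 and s[i,1]>0 and s[i,0]+s[i,2]<m.shape[1] and s[i,1]+s[i,3]<m.shape[0]]
        for i in lab:
            cn,_=cv2.findContours((l==i).astype('uint8'),cv2.RETR_EXTERNAL,cv2.CHAIN_APPROX_NONE)
            b=cv2.boxPoints(cv2.minAreaRect(cn[0]))+[c0,r0]
            P=np.array([onz(n,*p,36) for p in b])
            print(th,s[i,4],P.mean(0),[np.linalg.norm(P[j]-P[j-1]).round(1) for j in range(4)],np.degrees(np.arctan2(*(P[1]-P[0])[[1,0]])),np.degrees(np.arctan2(*(P[2]-P[1])[[1,0]])))
z=lambda a,b:(200+(a+.5)/4-.5,180+(b+.5)/4-.5)
zc=36
print("cassette corners")
for p in [(577,228),(652,178),(748,300),(668,354)]: print(onz("top",*z(*p),36))
print("foot"); 
A=onz("top",*z(77,502),9.2);B=onz("top",*z(269,497),9.2);C=onz("top",*z(262,70),46.8);Dd=onz("top",*z(68,72),46.8)
print(A,B,C,Dd,np.linalg.norm(A-B),np.linalg.norm(C-Dd),np.linalg.norm((A+B-C-Dd)/2))
d=(C+Dd-A-B)/2; print("yaw",np.degrees(np.arctan2(d[1],d[0])),(A+B+C+Dd)/4)
E
```

```text
top 107 94.0
scene 159 131.0
115 280 [ 598.753 -133.226   36.   ] [np.float64(65.1), np.float64(36.2), np.float64(66.2), np.float64(34.5)] 136.0123867559159 33.33288249234195
125 270 [ 598.328 -133.653   36.   ] [np.float64(64.0), np.float64(35.2), np.float64(65.1), np.float64(33.7)] 136.46071939043836 33.59751943347498
135 261 [ 598.293 -133.555   36.   ] [np.float64(61.2), np.float64(35.1), np.float64(62.2), np.float64(33.6)] 135.40488411451582 33.036323684484074
150 231 [ 598.354 -133.527   36.   ] [np.float64(57.8), np.float64(33.2), np.float64(58.7), np.float64(31.8)] 135.37087348587562 33.070106198857566
cassette corners
[622.067 -84.51   36.   ]
[ 653.823 -131.235   36.   ]
[ 578.15  -190.668   36.   ]
[ 544.275 -140.998   36.   ]
foot
[448.426 228.064   9.2  ] [452.674 107.128   9.2  ] [718.023 112.355  46.8  ] [715.737 233.058  46.8  ] 121.01094911538206 120.724523605386 269.019477352986
yaw 1.0992509698627642 [583.715 170.151  28.   ]
```

Call:
drive_tool([
  [-2.27,-3.26,0,0],
  [-2.27,-3.26,0,0],
  [-2.27,-3.26,0,0],
  [-2.27,-3.26,0,0],
  [-2.27,-3.26,0,0],
  [-2.27,-3.26,0,0],
  [-2.27,-3.26,0,0],
  [-2.27,-3.26,0,0],
  [-2.27,-3.26,0,0],
  [-2.27,-3.26,0,0],
  [-2.27,-3.26,0,0],
  [-2.27,-3.26,0,0],
  [-2.27,-3.26,0,0],
  [-2.27,-3.26,0,0],
  [-2.27,-3.26,0,0],
  [-2.27,-3.26,0,0],
  [-2.27,-3.26,0,0],
], fingers=1)

```text
t: 1.57
eef_pos: [599.6, -134.2, 303.6]
ee_rot: [0.781, -0.625, -0.0, 0.0]
contact_force: [1.4, -0.4, 0.2]
grip_width: 85.3
```

Call:
drive_tool([
  [0,0,0,-6],
  [0,0,0,-6],
  [0,0,0,-6],
  [0,0,0,-6],
  [0,0,0,0],
  [0,0,0,0],
])

```text
t: 2.07
eef_pos: [598.5, -135.8, 303.5]
ee_rot: [0.893, -0.45, -0.0, -0.0]
contact_force: [1.5, 0.1, -0.2]
grip_width: 85.2
```

```bash
python3 - <<'E'
from h import *
st,im=grab("wrist","wrist1"); print(st["t"],st["eef_pos"],st["ee_rot"],st["contact_force"])
print(R.from_quat(st["ee_rot"]).as_matrix())
E
```

```text
2.0667 [ 598.534 -135.789  303.523] [ 0.893 -0.45  -0.    -0.   ] [ 1.508  0.082 -0.162]
[[ 0.595 -0.804 -0.001]
 [-0.804 -0.595  0.001]
 [-0.001  0.    -1.   ]]
```

View pics/wrist1.png

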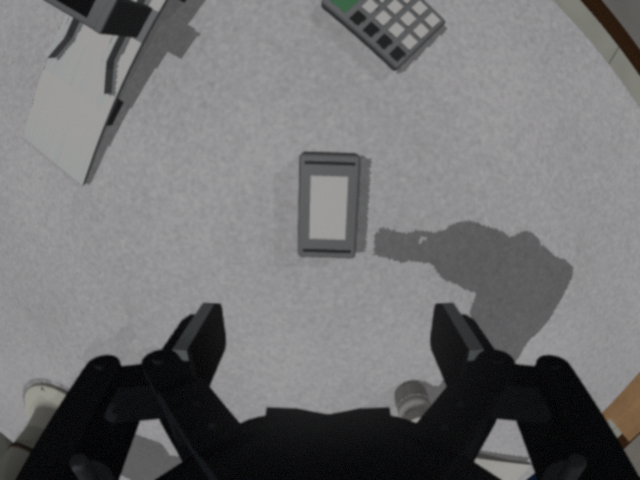

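Cassette at about (328,207) in the wrist view and nearly aligned with the tool's y; the jaws will straddle it cleanly. I'll measure it from the white panel and its outline.

```bash
python3 - <<'E'
from h import *
st=bot.observe(); im=cv2.imread("pics/wrist1.png"); g=cv2.cvtColor(im,cv2.COLOR_BGR2GRAY)
c0,r0=285,135; s=g[r0:275,c0:375]
Rm=R.from_quat(st["ee_rot"]).as_matrix()
def rep(m,z,t):
    cn,_=cv2.findContours(m,cv2.RETR_EXTERNAL,cv2.CHAIN_APPROX_NONE); c=max(cn,key=cv2.contourArea)
    P=np.array([onz("wrist",*(p[0]+[c0,r0]),z,st) for p in c])
    L=((P-st["eef_pos"])@Rm)[:,:2].astype('float32')
    rc=cv2.minAreaRect(L); print(t,cv2.contourArea(c),"tool-frame rect",rc, "world",(Rm@[*rc[0],0]+st["eef_pos"])[:2])
print(np.percentile(s,[5,30,60,95]))
m=np.uint8(s>150); k,l,a,_=cv2.connectedComponentsWithStats(m,connectivity=4)
i=l[205-r0,328-c0]; rep(np.uint8(l==i),36,"panel")
m=np.uint8(s<105)
m=cv2.morphologyEx(m,cv2.MORPH_OPEN,np.ones((3,3)));rep(m,36,"dark")
print(s[205-r0,:])
E
```

```text
[ 76.  96. 142. 156.]
panel 1919.5 tool-frame rect ((0.2938528060913086, -1.9672775268554688), (31.445602416992188, 57.2730827331543), 0.6864485144615173) world [ 600.323 -134.948]
dark 6903.5 tool-frame rect ((4.643808364868164, -3.5860443115234375), (64.16015625, 100.32624816894531), 1.4117614030838013) world [ 604.212 -137.481]
[135 135 133 134 136 136 135 134 136 138 139 135 124 106  91  91  94  94
  95  94  94  94  94  98 117 140 153 157 157 154 155 155 157 155 156 155
 156 155 155 156 156 155 156 156 154 155 155 155 156 156 156 155 155 155
 154 155 154 155 155 155 149 135 112  97  91  90  91  90  90  90  85  76
  74  80  90  96  98  96  98  94  97  99 115 132 145 148 145 144 142 144]
```

Call:
drive_tool([
  [0.03,-0.2,3.5,0.7],
  [0,0,3.5,0],
  [0,0,3.5,0],
  [0,0,3.5,0],
  [0,0,3.0,0],
  [0,0,2.5,0],
  [0,0,1.75,0],
  [0,0,1.0,0],
  [0,0,0.5,0],
  [0,0,0,0],
  [0,0,0,0],
  [0,0,0,0],
])

```text
t: 3.12
eef_pos: [601.6, -134.9, 78.0]
ee_rot: [0.891, -0.454, 0.001, -0.0]
contact_force: [-0.3, 0.2, 0.1]
grip_width: 85.3
```

Call:
drive_tool([
  [0,0,0,0],
  [0,0,0,0],
  [0,0,0,0],
  [0,0,0,0],
  [0,0,0,0],
  [0,0,0,0],
  [0,0,0,0],
  [0,0,0,0],
  [0,0,0,0],
  [0,0,0,0],
], fingers=0, newtons=25)

```text
t: 3.95
eef_pos: [601.1, -134.9, 77.4]
ee_rot: [0.891, -0.454, 0.001, -0.0]
contact_force: [-0.9, 0.4, 6.7]
grip_width: 55.7
```

Call:
drive_tool([
  [0,0,-0.5,0],
  [0,0,-1.5,0],
  [0,0,-2.5,0],
  [0,0,-3,0],
  [0,0,-3,0],
  [0,0,-1.5,0],
  [0,0,0,7],
  [0,0,0,7],
  [0,0,0,7],
  [0,0,0,7],
  [0,0,0,7],
  [0,0,0,0],
  [0,0,0,0],
])

```text
t: 5.03
eef_pos: [600.2, -134.6, 196.4]
ee_rot: [0.715, -0.699, -0.0, 0.0]
contact_force: [0.7, 0.1, -2.8]
grip_width: 55.5
```

Call:
drive_tool([
  [-1.5,0.3,0,0],
  [-3,0.9,0,0],
  [-3.4,1,0,0],
  [-3.4,1,0,0],
  [-3.4,1,0,0],
  [-3.4,1,0,0],
  [-3.4,1,0,0],
  [-3.4,1,0,0],
  [-3,0.7,0,0],
  [-2,0.3,0,0],
  [-0.65,0.1,0,0],
  [0,0,0,0],
  [0,0,0,0],
  [0,0,0,0],
])

```text
t: 6.2
eef_pos: [512.5, 167.4, 196.1]
ee_rot: [0.713, -0.701, 0.0, 0.001]
contact_force: [0.1, -0.2, -3.3]
grip_width: 55.5
```

```bash
python3 - <<'E'
from h import *
st,im=grab("wrist","wrist2"); print(st["t"],st["eef_pos"],st["ee_rot"],st["contact_force"],st["grip_width"])
st,im=grab("top","top2")
c=cv2.convertScaleAbs(im[180:320,180:380],alpha=1.6)
cv2.imwrite("pics/top2z.png",cv2.resize(c,None,fx=4,fy=4,interpolation=cv2.INTER_CUBIC))
E
```

```text
6.2 [512.498 167.395 196.149] [ 0.713 -0.701  0.     0.001] [ 0.076 -0.177 -3.292] 55.49909160796003
```

View pics/wrist2.png

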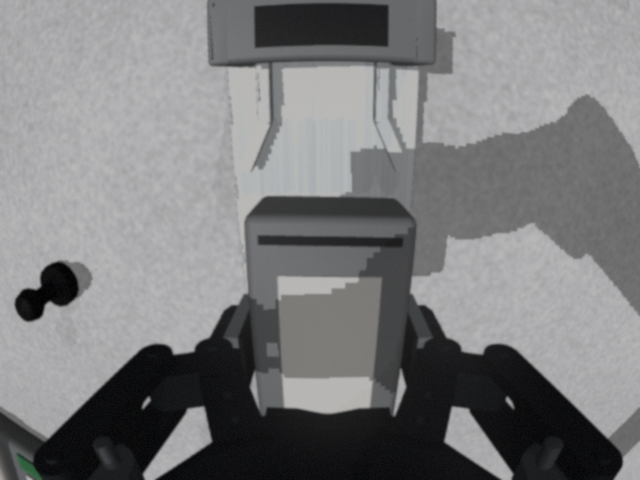

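View pics/top2z.png

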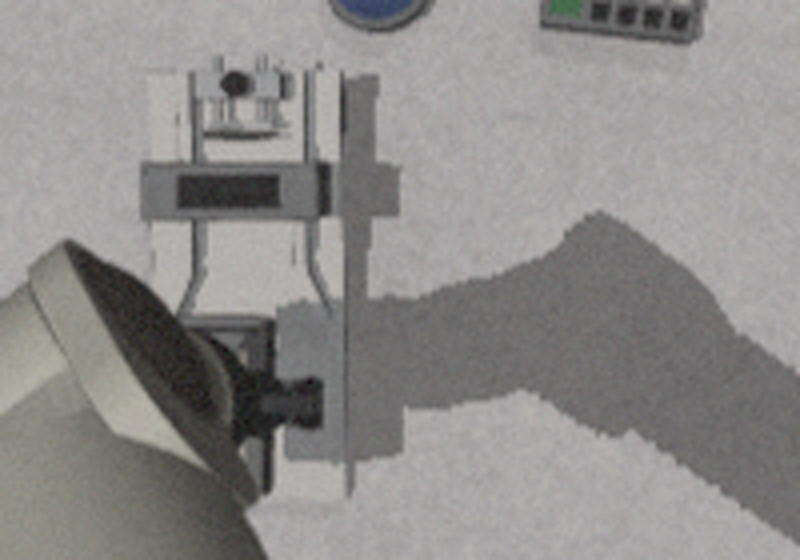

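The wrist view shows the held cassette level between the pads. The lane mouth is ahead, with rails at columns of about 273 and 376 on rows 64–118. I'll compare lane and cassette in the tool frame.

```bash
python3 - <<'E'
from h import *
st=bot.observe(); D=(583.7,170.2,np.radians(1.1))
im=cv2.imread("pics/wrist2.png"); c=im[50:220,200:450]; cv2.imwrite("pics/wrist2z.png",cv2.resize(c,None,fx=3.2,fy=3.2,interpolation=cv2.INTER_CUBIC))
print("yaw tool x",np.degrees(R.from_quat(st["ee_rot"]).as_euler("zyx"))[0], 2*np.degrees(np.arctan2(-.701,.713)))
for n,p,h in [("L edge hi",(229,70),0),("L edge lo",(241,195),0),("R edge hi",(422,70),0),("R edge lo",(412,195),0),
  ("L rail",(273,66),14),("L rail2",(275,118),14),("R rail",(375,66),14),("R rail2",(376,118),14),("Ltip",(253,169),0),("Rtip",(396,169),0),
  ("br L",(210,64),62),("br R",(434,64),62)]:
    print(n,*onramp("wrist",*p,D,h,st))
# cassette panel/edges at held height; top of cassette z ~ 155
for p in [(247,220),(414,220),(278,278),(383,278),(252,237),(403,237)]: print(p,onz("wrist",*p,155,st))
E
```

```text
yaw tool x 89.12859974316552 -89.02753486746694
L edge hi [626.196 230.443  34.134] [44.074 59.416]
L edge lo [543.547 226.307  22.509] [-39.452  56.868]
R edge hi [627.812 110.37   34.037] [ 43.377 -60.665]
R edge lo [545.23  110.829  22.434] [-39.992 -58.622]
L rail [625.137 200.492  48.042] [44.391 29.491]
L rail2 [594.247 199.632  43.699] [13.187 29.224]
R rail [625.854 141.783  47.984] [ 43.977 -29.221]
R rail2 [595.071 140.026  43.654] [ 12.863 -30.387]
Ltip [561.437 217.024  24.998] [-21.57   47.242]
Rtip [562.732 123.28   24.927] [-22.08  -46.509]
br L [619.862 223.228  95.834] [46.252 52.324]
br R [620.931 120.167  95.706] [ 45.333 -50.739]
(247, 220) [560.397 193.254 155.   ]
(414, 220) [561.189 141.114 155.   ]
(278, 278) [541.034 183.969 155.   ]
(383, 278) [541.52  149.773 155.   ]
(252, 237) [554.872 191.886 155.   ]
(403, 237) [555.58  144.253 155.   ]
```

View pics/wrist2z.png

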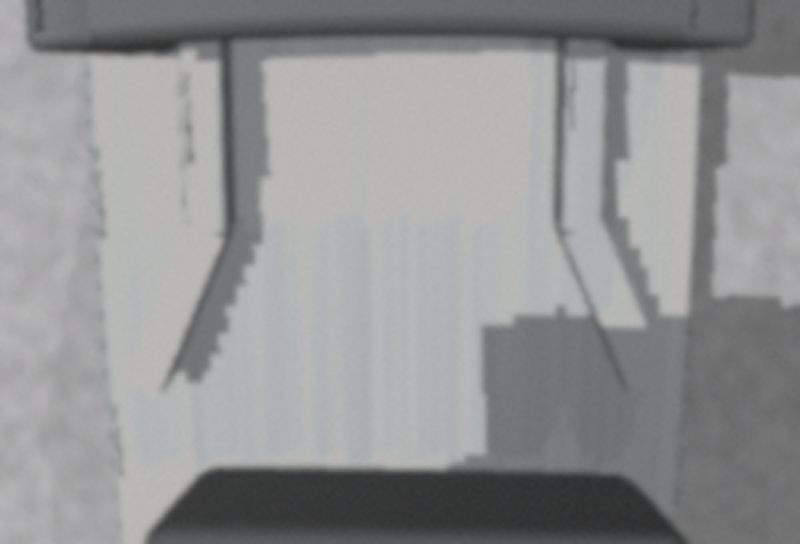

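Call:
drive_tool([
  [-0.15,0.4,1,0],
  [0,0,2,0],
  [0,0,2,0],
  [0,0,1.5,0],
  [0,0,1,0],
  [0,0,0.7,0],
  [0,0,0.4,0],
  [0,0,0,0],
  [0,0,0,0],
])

```text
t: 7.05
eef_pos: [508.4, 170.8, 110.7]
ee_rot: [0.713, -0.701, 0.0, -0.0]
contact_force: [0.9, 1.3, -3.0]
grip_width: 55.9
```

Call:
drive_tool([
  [0,0,0.15,0],
  [0,0,0.15,0],
  [0,0,0.15,0],
  [0,0,0.15,0],
  [0,0,0,0],
], newtons=20)

```text
t: 7.47
eef_pos: [508.1, 170.6, 104.3]
ee_rot: [0.713, -0.701, 0.0, 0.0]
contact_force: [-0.4, -0.5, -2.4]
grip_width: 55.8
```

Call:
drive_tool([
  [0.1,0,0.1,0],
  [0.1,0,0.1,0],
  [0,0,0.1,0],
  [0,0,0.1,0],
  [0,0,0,0],
])

```text
t: 7.88
eef_pos: [508.0, 168.2, 100.5]
ee_rot: [0.713, -0.701, 0.0, 0.0]
contact_force: [-2.5, -2.2, 1.6]
grip_width: 55.5
```

Call:
drive_tool([
  [0,0,0.1,0],
  [0,0,0.1,0],
  [0,0,0.1,0],
  [0,0,0,0],
])

```text
t: 8.22
eef_pos: [507.4, 168.4, 97.2]
ee_rot: [0.713, -0.701, -0.0, 0.001]
contact_force: [-3.8, -2.4, 2.8]
grip_width: 55.3
```

Call:
drive_tool([
  [0,0,0.1,0],
  [0,0,0.1,0],
  [0,0,0,0],
])

```text
t: 8.47
eef_pos: [507.6, 168.8, 95.2]
ee_rot: [0.713, -0.701, -0.0, 0.0]
contact_force: [-4.1, -1.4, 2.8]
grip_width: 55.6
```

```bash
python3 - <<'E'
from h import *
st,im=grab("wrist","wrist3"); print(st["t"],st["eef_pos"],st["contact_force"],st["torque"])
st,im=grab("scene","scene3")
c=im[170:320,340:490]
cv2.imwrite("pics/scene3z.png",cv2.resize(c,None,fx=4,fy=4,interpolation=cv2.INTER_CUBIC))
E
```

```text
8.4667 [507.607 168.815  95.216] [-4.055 -1.449  2.811] [-0.252  0.622 -0.083]
```

View pics/wrist3.png

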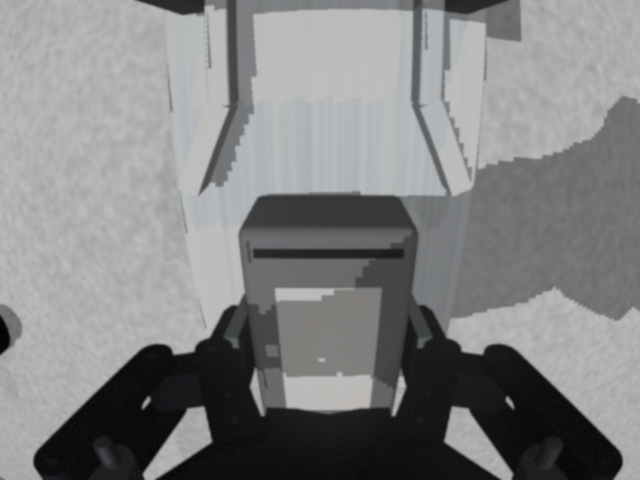

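View pics/scene3z.png

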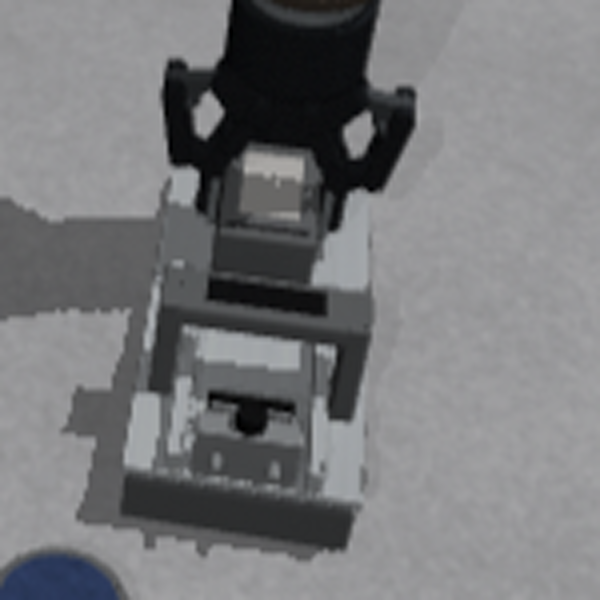

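Call:
drive_tool([
  [0,0,0.1,0],
  [0,0,0,0],
])

```text
t: 8.73
eef_pos: [508.2, 169.1, 94.6]
ee_rot: [0.713, -0.701, -0.0, -0.0]
contact_force: [-3.7, -1.0, 4.4]
grip_width: 55.7
```

Call:
drive_tool([
  [0,0,0,0],
  [0,0,0,0],
  [0,0,0,0],
  [0,0,0,0],
  [0,0,0,0],
  [0,0,0,0],
], fingers=0.8)

```text
t: 9.23
eef_pos: [508.4, 168.7, 94.5]
ee_rot: [0.713, -0.701, 0.0, -0.0]
contact_force: [-0.5, -0.6, 0.1]
grip_width: 68.5
```

```bash
python3 - <<'E'
from h import *
st,im=grab("wrist","wrist4"); print(st["t"],st["eef_pos"],st["contact_force"],st["torque"])
E
```

```text
9.2333 [508.402 168.73   94.457] [-0.499 -0.559  0.096] [0.022 0.024 0.008]
```

View pics/wrist4.png

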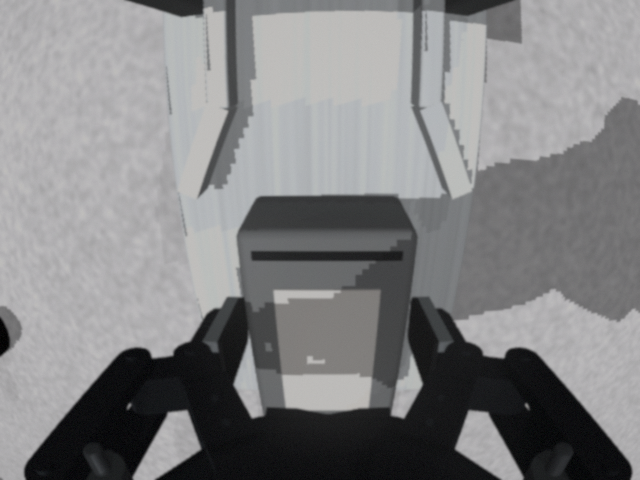

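Call:
drive_tool([
  [0,0,-0.7,0],
  [0,0,-1.5,0],
  [0,0,-2.5,0],
  [0,0,-2,0],
  [0,1,-0.5,0],
  [0,2,0,0],
  [0,2.3,0,0],
  [0,1.5,0,0],
  [0,0.8,0,0],
  [0,0.2,0,0],
  [0,0,0,0],
  [0,0,0,0],
])

```text
t: 10.28
eef_pos: [431.1, 167.4, 166.6]
ee_rot: [0.713, -0.701, 0.0, -0.001]
contact_force: [0.5, -0.4, -1.3]
grip_width: 68.2
```

Call:
drive_tool([
  [0,0,0,0],
  [0,0,0,0],
  [0,0,0,0],
  [0,0,0,0],
  [0,0,0,0],
  [0,0,0,0],
  [0,0,0,0],
], fingers=0)

```text
t: 10.87
eef_pos: [430.2, 167.3, 166.4]
ee_rot: [0.713, -0.701, -0.0, -0.0]
contact_force: [-0.1, 0.3, 0.7]
grip_width: 0.1
```

```bash
python3 - <<'E'
from h import *
st,im=grab("wrist","wrist5"); print(st["t"],st["eef_pos"],st["contact_force"],st["grip_width"])
D=(583.7,170.2,np.radians(1.1))
g=cv2.cvtColor(im,cv2.COLOR_BGR2GRAY)
st2,im2=grab("top","top5")
c=cv2.convertScaleAbs(im2[180:320,180:380],alpha=1.6)
cv2.imwrite("pics/top5z.png",cv2.resize(c,None,fx=4,fy=4,interpolation=cv2.INTER_CUBIC))
E
```

```text
10.8667 [430.198 167.302 166.381] [-0.093  0.29   0.72 ] 0.10921690394571834
```

View pics/wrist5.png

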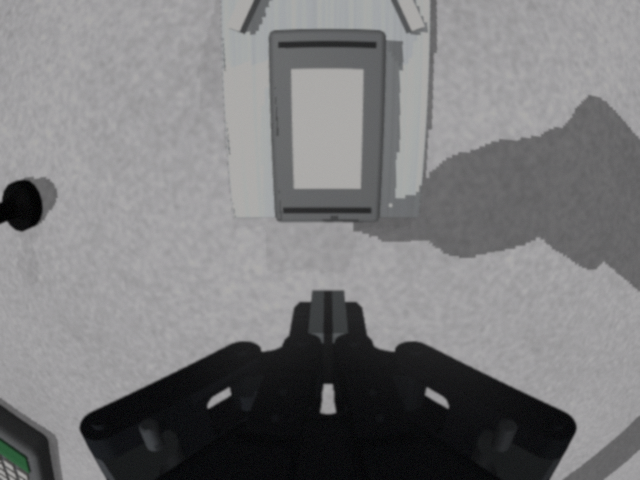

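View pics/top5z.png

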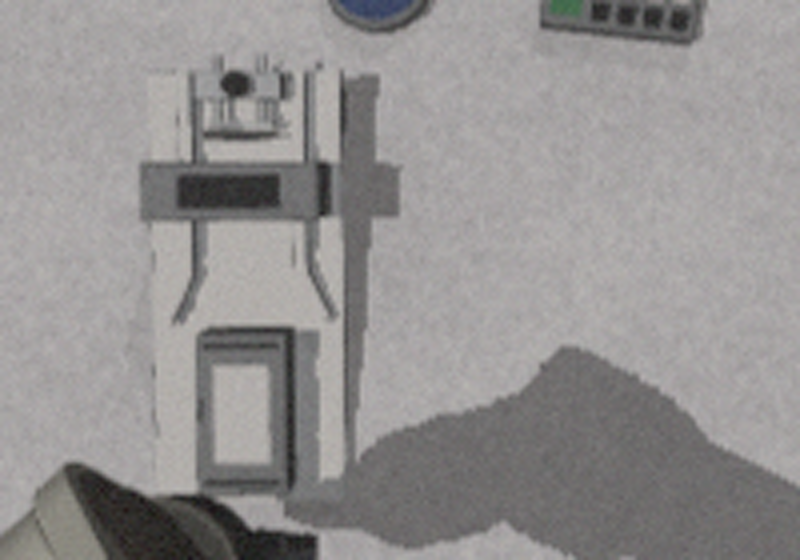

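Cassette lies flat and aligned (wrist corners about (270,32) to (382,220)). The pad's front face shows at about (243,135) in the zoomed top view. I'll work out the distances along the lane.

```bash
python3 - <<'E'
from h import *
st=bot.observe(); D=(583.7,170.2,np.radians(1.1))
z=lambda a,b:(180+(a+.5)/4-.5,180+(b+.5)/4-.5)
for t,p in [("pad L",(205,133)),("pad R",(288,133)),("pad mid",(245,137))]:
  for h in (10,18,30): print(t,h,onramp("top",*z(*p),D,h)[1])
print("stop face?",onramp("top",*z(240,97),D,30)[1])
for t,p,h in [("rear L",(275,221),36),("rear R",(379,221),36),("front L",(271,31),36),("front R",(385,33),36)]: print(t,*onramp("wrist",*p,D,h,st))
im=cv2.imread("pics/wrist5.png"); g=cv2.cvtColor(im,cv2.COLOR_BGR2GRAY)
m=np.uint8(g[50:210,284:372]>150);k,l,a,_=cv2.connectedComponentsWithStats(m,connectivity=4)
cn,_=cv2.findContours(np.uint8(l==l[80,44]),cv2.RETR_EXTERNAL,cv2.CHAIN_APPROX_NONE)
Q=np.array([onramp("wrist",*(q[0]+[284,50]),D,36,st)[1] for q in max(cn,key=cv2.contourArea)],'float32')
print(cv2.minAreaRect(Q))
E
```

```text
pad L 10 [96.21  23.759]
pad L 18 [96.147 22.28 ]
pad L 30 [96.053 20.061]
pad R 10 [ 95.673 -27.506]
pad R 18 [ 95.614 -28.607]
pad R 30 [ 95.526 -30.259]
pad mid 10 [93.485 -0.902]
pad mid 18 [93.442 -2.2  ]
pad mid 30 [93.378 -4.145]
stop face? [117.59   -1.569]
rear L [457.155 195.804  46.641] [-122.209   28.028]
rear R [458.117 140.789  46.628] [-122.305  -26.995]
front L [553.202 196.093  60.138] [-25.231  26.474]
front R [553.169 142.795  59.99 ] [-26.297 -26.814]
((-74.03022003173828, 0.4903678894042969), (33.62982940673828, 59.20524597167969), 89.7356948852539)
```

Call:
drive_tool([
  [-0.05,0,1,0],
  [0,0,2,0],
  [0,0,2,0],
  [0,0,1.3,0],
  [0,0,0.6,0],
  [0,0,0.2,0],
  [0,-0.5,0,0],
  [0,-0.5,0,0],
  [0,0,0,0],
  [0,0,0,0],
])

```text
t: 11.8
eef_pos: [441.4, 168.1, 96.2]
ee_rot: [0.713, -0.701, 0.0, -0.001]
contact_force: [0.1, -0.1, 0.0]
grip_width: 0.1
```

Call:
drive_tool([
  [0,-0.2,0,0],
  [0,-0.2,0,0],
  [0,-0.2,0,0],
  [0,-0.2,-0.02,0],
  [0,0,0,0],
])

```text
t: 12.22
eef_pos: [447.4, 168.0, 95.5]
ee_rot: [0.713, -0.701, -0.0, 0.001]
contact_force: [-4.1, 0.2, 3.7]
grip_width: -0.2
```

Call:
drive_tool([
  [0,-0.2,-0.03,0],
  [0,-0.2,-0.03,0],
  [0,-0.3,-0.04,0],
  [0,-0.3,-0.04,0],
  [0,-0.3,-0.04,0],
  [0,-0.3,-0.04,0],
  [0,-0.3,-0.04,0],
  [0,-0.3,-0.04,0],
  [0,-0.3,-0.04,0],
  [0,-0.3,-0.04,0],
])

```text
t: 13.05
eef_pos: [476.3, 168.6, 99.4]
ee_rot: [0.713, -0.701, -0.0, 0.0]
contact_force: [-5.7, -0.2, 4.6]
grip_width: -0.2
```

Call:
drive_tool([
  [0,-0.3,-0.04,0],
  [0,-0.3,-0.04,0],
  [0,-0.3,-0.04,0],
  [0,-0.3,-0.04,0],
  [0,-0.3,-0.04,0],
  [0,-0.3,-0.04,0],
  [0,0,0,0],
])

```text
t: 13.63
eef_pos: [495.3, 168.9, 102.0]
ee_rot: [0.713, -0.701, 0.0, -0.001]
contact_force: [-2.4, -0.7, 1.7]
grip_width: 0.1
```

```bash
python3 - <<'E'
from h import *
st,im=grab("wrist","wrist6"); print(st["t"],st["eef_pos"],st["contact_force"],st["torque"])
E
```

```text
13.6333 [495.29  168.939 102.006] [-2.445 -0.741  1.678] [0.024 0.428 0.067]
```

View pics/wrist6.png

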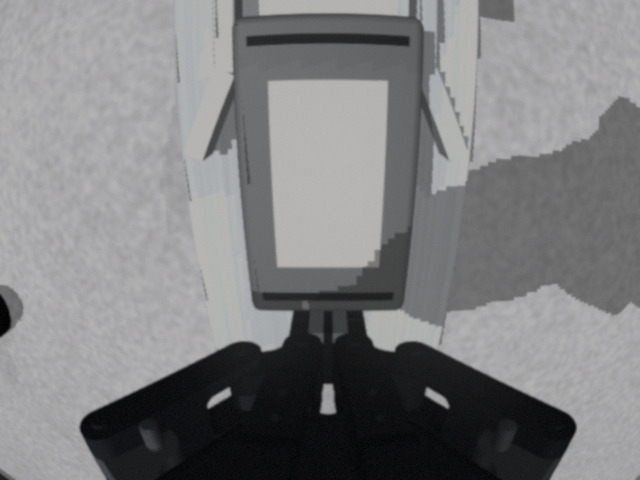

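Call:
drive_tool([
  [0,-0.2,-0.03,0],
  [0,-0.3,-0.04,0],
  [0,-0.3,-0.04,0],
  [0,-0.3,-0.04,0],
  [0,-0.3,-0.045,0],
  [0,-0.3,-0.045,0],
  [0,-0.3,-0.045,0],
  [0,-0.3,-0.045,0],
])

```text
t: 14.35
eef_pos: [517.7, 169.3, 105.1]
ee_rot: [0.713, -0.701, 0.0, -0.0]
contact_force: [-2.9, -1.5, 2.2]
grip_width: -0.1
```

Call:
drive_tool([
  [0,-0.3,-0.045,0],
  [0,-0.3,-0.045,0],
  [0,-0.3,-0.045,0],
  [0,-0.3,-0.045,0],
  [0,-0.2,-0.03,0],
  [0,-0.2,-0.03,0],
  [0,-0.2,-0.03,0],
])

```text
t: 14.93
eef_pos: [535.5, 169.6, 107.8]
ee_rot: [0.713, -0.701, 0.0, -0.0]
contact_force: [-1.2, -0.6, -0.6]
grip_width: 0.2
```

Call:
drive_tool([
  [0,-0.1,-0.014,0],
  [0,-0.1,-0.014,0],
  [0,-0.1,-0.014,0],
  [0,-0.1,-0.014,0],
  [0,-0.1,-0.014,0],
  [0,-0.1,-0.014,0],
  [0,-0.1,-0.014,0],
  [0,-0.1,-0.014,0],
])

```text
t: 15.6
eef_pos: [543.2, 169.8, 109.0]
ee_rot: [0.713, -0.701, 0.0, -0.0]
contact_force: [-1.3, -0.3, -0.7]
grip_width: -0.2
```

Call:
drive_tool([
  [0,-0.1,-0.014,0],
  [0,-0.1,-0.014,0],
  [0,-0.1,-0.014,0],
  [0,-0.1,-0.014,0],
  [0,-0.1,-0.014,0],
  [0,-0.1,-0.014,0],
  [0,-0.1,-0.014,0],
  [0,-0.1,-0.014,0],
])

```text
t: 16.27
eef_pos: [551.2, 169.9, 110.1]
ee_rot: [0.713, -0.701, -0.0, 0.0]
contact_force: [-1.1, 0.2, -0.4]
grip_width: -0.3
```

```bash
python3 - <<'E'
from h import *
st,im=grab("top","top7"); print(st["t"],st["eef_pos"],st["contact_force"],st["torque"])
c=cv2.convertScaleAbs(im[180:320,180:380],alpha=1.6)
cv2.imwrite("pics/top7z.png",cv2.resize(c,None,fx=4,fy=4,interpolation=cv2.INTER_CUBIC))
E
```

```text
16.2667 [551.208 169.943 110.059] [-1.063  0.178 -0.39 ] [ 0.031  0.314 -0.009]
```

View pics/top7z.png

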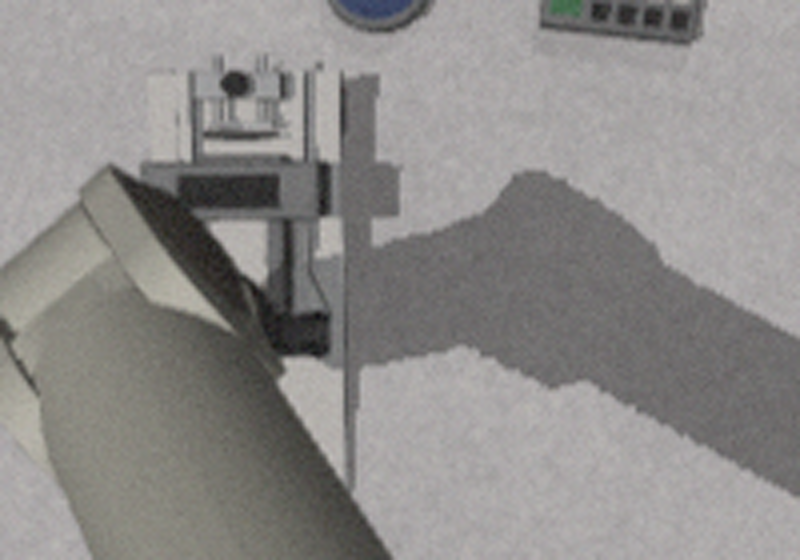

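The cassette nose shows just above the bridge (row 158 zoomed), with the pad at about row 135, so roughly 12–14 mm to go.

Call:
drive_tool([
  [0,-0.1,-0.014,0],
  [0,-0.1,-0.014,0],
  [0,-0.1,-0.014,0],
  [0,-0.1,-0.014,0],
  [0,-0.1,-0.014,0],
  [0,-0.1,-0.014,0],
])

```text
t: 16.82
eef_pos: [557.3, 170.0, 110.9]
ee_rot: [0.713, -0.701, 0.0, -0.0]
contact_force: [-1.0, -0.2, 0.2]
grip_width: -0.1
```

Call:
drive_tool([
  [0,-0.05,-0.007,0],
  [0,-0.05,-0.007,0],
  [0,-0.05,-0.007,0],
  [0,-0.05,-0.007,0],
  [0,-0.05,-0.007,0],
  [0,-0.05,-0.007,0],
])

```text
t: 17.32
eef_pos: [560.2, 170.1, 111.3]
ee_rot: [0.713, -0.701, -0.0, -0.0]
contact_force: [-2.1, 0.1, -0.5]
grip_width: 0.3
```

Call:
drive_tool([
  [0,-0.05,-0.007,0],
  [0,-0.05,-0.007,0],
  [0,-0.05,-0.007,0],
  [0,-0.05,-0.007,0],
])

```text
t: 17.65
eef_pos: [562.1, 170.1, 111.6]
ee_rot: [0.713, -0.701, -0.0, 0.0]
contact_force: [-2.8, 0.4, 0.1]
grip_width: -0.0
```

Call:
drive_tool([
  [0,-0.03,-0.004,0],
  [0,-0.03,-0.004,0],
  [0,-0.03,-0.004,0],
])

```text
t: 17.9
eef_pos: [563.0, 170.2, 111.7]
ee_rot: [0.713, -0.701, -0.0, 0.0]
contact_force: [-2.1, 0.0, -0.5]
grip_width: -0.4
```

Call:
drive_tool([
  [0,-0.03,-0.004,0],
  [0,-0.03,-0.004,0],
  [0,0,0,0],
])

```text
t: 18.15
eef_pos: [563.7, 170.2, 111.8]
ee_rot: [0.713, -0.701, 0.0, -0.0]
contact_force: [-2.8, -0.8, -0.5]
grip_width: -0.1
```

Call:
drive_tool([
  [0,-0.03,-0.004,0],
  [0,-0.03,-0.004,0],
  [0,0,0,0],
])

```text
t: 18.4
eef_pos: [564.3, 170.2, 111.9]
ee_rot: [0.713, -0.701, 0.0, 0.0]
contact_force: [-1.8, 0.7, -0.8]
grip_width: -0.0
```

Call:
drive_tool([
  [0,-0.03,-0.004,0],
  [0,-0.03,-0.004,0],
  [0,0,0,0],
])

```text
t: 18.65
eef_pos: [564.6, 170.2, 111.9]
ee_rot: [0.713, -0.701, -0.0, 0.0]
contact_force: [-2.9, 0.4, 1.1]
grip_width: -0.2
```

Call:
drive_tool([
  [0,-0.03,-0.004,0],
  [0,0,0,0],
])

```text
t: 18.82
eef_pos: [564.8, 170.2, 111.9]
ee_rot: [0.713, -0.701, -0.0, 0.0]
contact_force: [-4.4, -0.8, -0.6]
grip_width: 0.2
```

Motion has stalled and the force is building, so the pad is now hard. I'll continue in 0.3 mm steps.

Call:
drive_tool([
  [0,-0.03,-0.004,0],
  [0,0,0,0],
])

```text
t: 18.98
eef_pos: [565.0, 170.2, 111.9]
ee_rot: [0.713, -0.701, -0.0, 0.0]
contact_force: [-4.7, -0.6, 1.1]
grip_width: 0.2
```

Call:
drive_tool([
  [0,-0.03,-0.004,0],
  [0,0,0,0],
])

```text
t: 19.15
eef_pos: [565.0, 170.2, 111.9]
ee_rot: [0.713, -0.701, -0.0, 0.001]
contact_force: [-5.3, -0.1, 1.1]
grip_width: -0.1
```

Call:
drive_tool([
  [0,-0.03,-0.004,0],
  [0,0,0,0],
])

```text
t: 19.32
eef_pos: [565.1, 170.2, 111.9]
ee_rot: [0.713, -0.701, -0.0, 0.001]
contact_force: [-5.8, -0.1, 2.3]
grip_width: -0.1
```

Call:
drive_tool([
  [0,-0.03,-0.003,0],
  [0,-0.03,-0.003,0],
  [0,-0.03,-0.003,0],
  [0,0,0,0],
])

```text
t: 19.65
eef_pos: [565.5, 170.2, 111.9]
ee_rot: [0.713, -0.701, -0.001, 0.001]
contact_force: [-6.5, -0.7, 3.1]
grip_width: -0.2
```

Call:
drive_tool([
  [0,-0.03,-0.003,0],
  [0,-0.03,-0.003,0],
  [0,0,0,0],
])

```text
t: 19.9
eef_pos: [565.6, 170.3, 111.9]
ee_rot: [0.714, -0.701, -0.001, 0.002]
contact_force: [-8.8, -0.9, 4.1]
grip_width: 0.4
```

Call:
drive_tool([
  [0,-0.03,0,0],
  [0,0,0,0],
  [0,0,0,0],
])

```text
t: 20.15
eef_pos: [565.7, 170.3, 111.9]
ee_rot: [0.714, -0.701, -0.001, 0.002]
contact_force: [-9.5, -1.2, 5.4]
grip_width: -0.3
```

Call:
drive_tool([
  [0,-0.02,0,0],
  [0,0,0,0],
  [0,0,0,0],
  [0,0,0,0],
  [0,0,0,0],
  [0,0,0,0],
  [0,0,0,0],
])

```text
t: 20.73
eef_pos: [565.7, 170.3, 111.9]
ee_rot: [0.714, -0.701, -0.001, 0.002]
contact_force: [-10.1, -0.2, 5.3]
grip_width: 0.2
```

```bash
python3 - <<'E'
from h import *
st,im=grab("wrist","wrist8"); print(st["t"],st["eef_pos"],st["contact_force"],st["torque"])
st,im=grab("scene","scene8"); print(st["contact_force"])
c=im[170:320,340:490]
cv2.imwrite("pics/scene8z.png",cv2.resize(c,None,fx=4,fy=4,interpolation=cv2.INTER_CUBIC))
E
```

```text
20.7333 [565.718 170.308 111.896] [-10.126  -0.193   5.341] [-0.11   1.952 -0.037]
[-9.989  0.174  3.991]
```

View pics/wrist8.png

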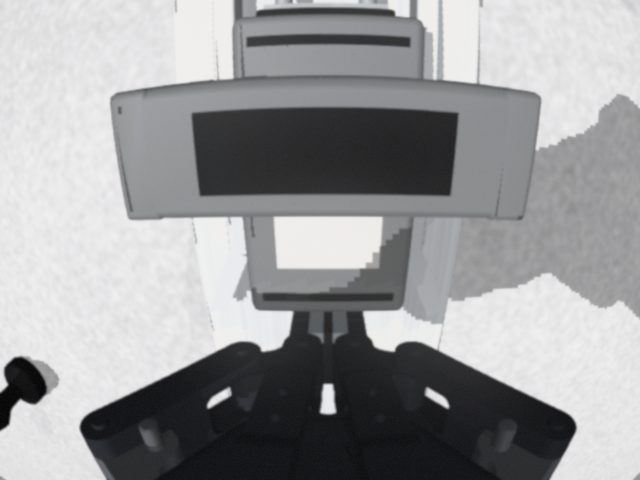

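View pics/scene8z.png

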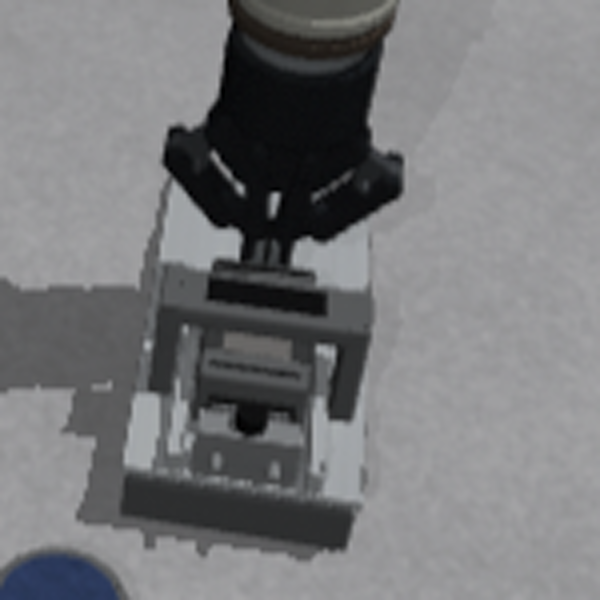

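The nose sits flush against the black pad (wrist row ~14) and it's square in the lane, held at about 9.5 N along the slope for over 0.5 s. I'll back off gently.

Call:
drive_tool([
  [0,0.1,0,0],
  [0,0.1,0,0],
  [0,0.1,0,0],
  [0,0.1,0,0],
  [0,0.2,0,0],
  [0,0.3,0,0],
  [0,0.8,0,0],
  [0,1.5,0,0],
  [0,2,0,0],
  [0,1.5,-1,0],
  [0,0,-2,0],
  [0,0,-1,0],
  [0,0,0,0],
  [0,0,0,0],
])

```text
t: 22.0
eef_pos: [502.3, 169.1, 153.1]
ee_rot: [0.713, -0.701, 0.001, -0.001]
contact_force: [-0.3, 0.4, -0.3]
grip_width: 0.2
```

```bash
python3 - <<'E'
from h import *
st,im=grab("wrist","wrist9"); print(st["t"],st["eef_pos"],st["contact_force"])
st2,im2=grab("top","top9")
c=cv2.convertScaleAbs(im2[180:320,180:380],alpha=1.6)
cv2.imwrite("pics/top9z.png",cv2.resize(c,None,fx=4,fy=4,interpolation=cv2.INTER_CUBIC))
E
```

```text
22.0 [502.285 169.065 153.068] [-0.317  0.439 -0.346]
```

View pics/wrist9.png

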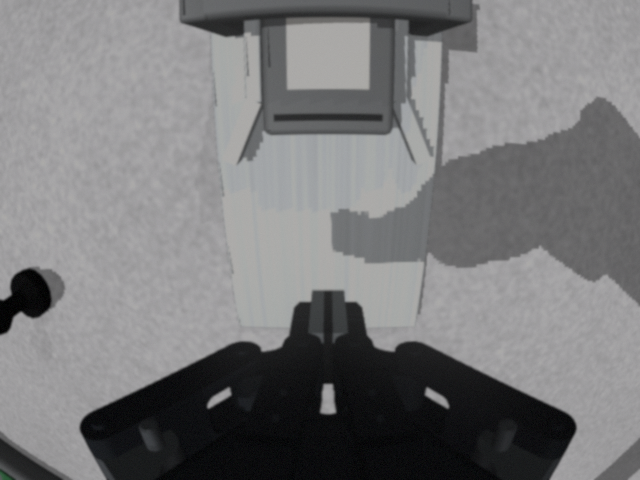

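View pics/top9z.png

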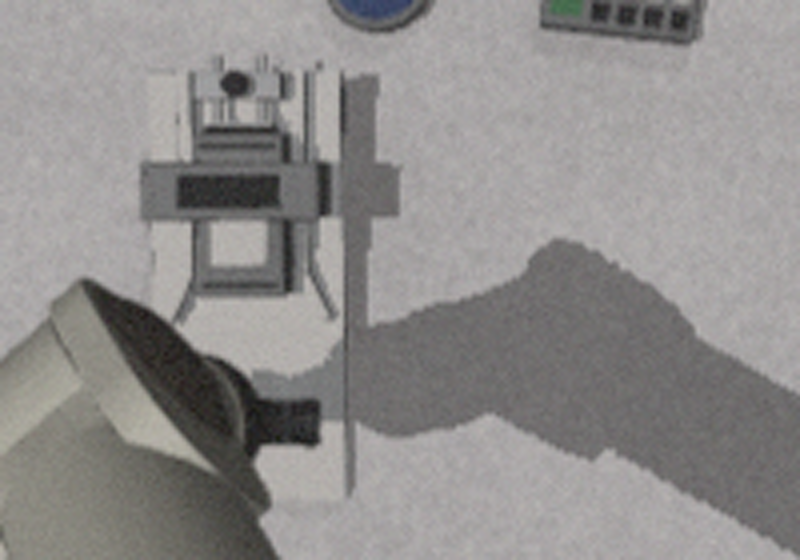

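```bash
python3 - <<'E'
from h import *
st=bot.observe(); D=(583.7,170.2,np.radians(1.1))
for p in [(268,133),(390,133),(276,116),(381,116)]: print(onramp("wrist",*p,D,36,st)[1])
s8=dict(st); s8["eef_pos"]=np.array([565.718,170.308,111.896]);s8["ee_rot"]=np.array([.714,-.701,-.001,.002])
for p in [(258,309),(402,309),(263,296),(393,296)]: print("held",onramp("wrist",*p,D,36,s8)[1])
E
```

```text
[-3.187 25.254]
[ -3.285 -26.379]
[ 4.021 21.572]
[  3.93  -22.291]
held [ 0.181 25.669]
held [  0.044 -26.381]
held [ 5.939 23.285]
held [  5.862 -22.509]
```

The wrist measurements disagree by 2–3 mm on whether the cassette slipped back after release, and the two views have different parallax. I'll repeat the look from nearly the same pose as the hold.

Call:
drive_tool([
  [0,0,0,0],
  [0,0,1,0],
  [0,0,1,0],
  [0,0,0.5,0],
  [0,-1,0.3,0],
  [0,-1.2,0.3,0],
  [0,-1.3,0.3,0],
  [0,-1,0.3,0],
  [0,-0.6,0.3,0],
  [0,-0.3,0,0],
  [0,0,0,0],
  [0,0,0,0],
  [0,0,0,0],
])

```text
t: 23.18
eef_pos: [554.5, 170.1, 112.3]
ee_rot: [0.713, -0.701, -0.0, 0.0]
contact_force: [0.5, -1.1, 0.3]
grip_width: 0.6
```

```bash
python3 - <<'E'
from h import *
st,im=grab("wrist","wrist10"); print(st["t"],st["eef_pos"],st["ee_rot"],st["contact_force"])
E
```

```text
23.1833 [554.48  170.138 112.321] [ 0.713 -0.701 -0.     0.   ] [ 0.454 -1.099  0.312]
```

View pics/wrist10.png

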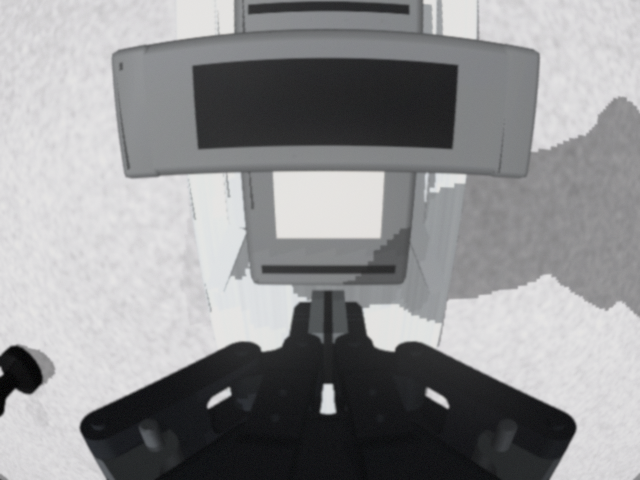

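```bash
python3 - <<'E'
from h import *
D=(583.7,170.2,np.radians(1.1))
S={"wrist8":([565.718,170.308,111.896],[.714,-.701,-.001,.002]),"wrist10":([554.48,170.138,112.321],[.713,-.701,0,0]),"wrist9":([502.285,169.065,153.068],[.713,-.701,.001,-.001])}
# column profile: panel bottom edge, slot centre, rear edge, bridge lower edge
for n,(p,q) in S.items():
    st={"eef_pos":np.array(p),"ee_rot":np.array(q)/np.linalg.norm(q)}
    g=cv2.cvtColor(cv2.imread(f"pics/{n}.png"),cv2.COLOR_BGR2GRAY).astype(float)
    r0,r1={"wrist8":(200,312),"wrist10":(160,290),"wrist9":(60,140)}[n]
    pr=g[r0:r1,295:318].mean(1); 
    d=np.gradient(pr); e=[(i+r0,round(float(d[i]),1)) for i in range(1,len(d)-1) if abs(d[i])>8 and abs(d[i])>=abs(d[i-1]) and abs(d[i])>=abs(d[i+1])]
    print(n,[(r,s,onramp("wrist",306,r,D,36,st)[1][0].round(1)) for r,s in e])
E
```

```text
wrist8 [(216, 43.2, np.float64(36.1)), (268, -29.2, np.float64(17.4)), (293, -28.9, np.float64(7.4)), (301, 15.5, np.float64(4.0))]
wrist10 [(171, 41.4, np.float64(39.2)), (238, -30.1, np.float64(16.7)), (265, -25.8, np.float64(6.6)), (273, 24.6, np.float64(3.4)), (285, 8.7, np.float64(-1.5))]
wrist9 [(89, -23.2, np.float64(16.5)), (113, -18.0, np.float64(6.3)), (120, 19.9, np.float64(3.3)), (134, 27.3, np.float64(-2.8))]
```

From the matched viewpoint the slip is only about 0.7 mm, well inside the pad's 3 mm. I'll back off and hand in.

Call:
drive_tool([
  [0,0.5,0,0],
  [0,1.5,0,0],
  [0,1.5,0,0],
  [0,0.5,-0.5,0],
  [0,0,-1.5,0],
  [0,0,0,0],
  [0,0,0,0],
  [0,0,0,0],
])

```text
t: 23.9
eef_pos: [515.5, 169.2, 132.4]
ee_rot: [0.713, -0.701, 0.0, -0.0]
contact_force: [-0.5, -0.6, -0.8]
grip_width: 0.3
```

```bash
python3 - <<'E'
from h import *
a=cv2.imread("pics/top0.png")
st,im=grab("top","top11")
d=cv2.absdiff(a,im).max(2)
for n,(x,y) in {"ink":(274,174),"calc":(336,174),"stamp":(142,300),"bottle":(462,302)}.items(): print(n,(d[y-25:y+25,x-25:x+25]>40).sum())
print(ticket.hand_in())
E
```

```text
ink 0
calc 0
stamp 0
bottle 0
the job is handed in; nothing more can be done
None
```

I set the cassette flat on the lower ramp, centred and in line with the lane. Then I pushed it up with closed fingers, under the bridge and onto the pad, and handed in at about 24 s of the 72 s limit.

- **Press:** I raised the force in small steps to a wrist reading of 9–10 N along the slope and held it for over half a second. Sliding took only 1–3 N by the end. I saw no reading above about 10 N along the slope, though I only read the force between moves.
- **Release:** I backed off slowly. The last pictures show the cassette flat and square in the lane with its nose on the pad.
- **Disagreement:** My first check after release suggested it had slipped back 2–3 mm. From nearly the same viewpoint as the hold, the slip came out at about 0.7 mm, inside the pad's 3 mm. I did not measure the contact force on the pad after letting go.
- **Other objects:** The before-and-after top views show no change around the ink pad, calculator, stamp or bottle.

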